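# Hold a contact probe square on the marked spot of a tilted, sprung sample disc

### The arm

A 7-joint arm with a two-finger parallel gripper is mounted at the origin on the work surface. World frame = base frame: x ahead of the robot, y to its left, z up, the work surface at z = 0. Lengths are in mm, angles in rad, forces in N, time in s.
With the tool pointing down it reaches from about 425 to 975 mm from the base axis. Payload 16.7 kg.
Tool frame: the origin (TCP) lies midway between the tips of the shut fingers; the grasp point (between the pads) lies 19 mm behind it; z points along the fingers, y is the direction in which the jaws open and shut (so a half turn about z gives the same grasp; the last joint's range is limited). The gripper opens to 85 mm and grips with 20 to 120 N. Pads are 22 mm wide; open, the fingers measure 114 mm over their backs; the gripper's body (76 mm by 85 mm) begins 54 mm behind the grasp point. The pads swing forward as they close: fully open they stand 13 mm farther back than shut.
Start: joints at [1.119, 0.426, 0.074, 1.606, -0.034, 1.111, -0.067], TCP at [200.606, -644.462, 192.902] pointing down, gripper open.
Joint ranges: [-2.85, 2.85], [-0.5, 2.14], [-1.23, 1.37], [0.21, 2.46], [-1.02, 4.16], [0.16, 2.05], [-2.73, 2.73]. Speed limits (rad/s): [1.89, 1.89, 2.39, 2.39, 3.01, 3.01, 3.01].

### API

Orientations are given as a unit quaternion [w, x, y, z].
In Python, from cell import get_obs, capture, get_calibration, job_done gives the robot as it stands.
- The arm moves only by the shell command python3 -m jog 'ROWS' [FORCE]. ROWS is JSON, a list of rows, each an object of numbers: "dx", "dy", "dz": the shift along the tool's x, y, z each as a share of 20 cm, from -1 to 1; "rx", "ry", "rz": the turn, a rotation vector about the tool's x, y, z each as a share of 0.5 rad, from -1 to 1; "claw": the closure, from -1 (fully open) to 1 (shut), so that 0 is half open. In form: [{"dx": .., "dy": .., "dz": .., "rx": .., "ry": .., "rz": .., "claw": ..}, ...]. A call has exactly 10 rows; each row is the pose to reach, as a shift and turn from the pose measured when the call began, along the tool's axes at that moment; what a row does not reach only later rows make up. A row lasts 1/8 s, in which the tool goes at most 62.5 mm and 10.7 degrees, less where a joint would pass 70% of its speed; a pose out of reach is approached as far as the arm can. A call with a number of a shift or a turn outside -1 to 1 is refused whole. A call with a gripper value outside its range is refused whole. The fingers move at their own pace and stop on an object; FORCE is the grip in N (left out, the last holds). Time passes only in rows, so rows that repeat a pose let the fingers close, or fill a call up. It gives the time, the measured TCP pose, the force and the opening at its end, in the units of the state.
- get_obs(): the state, without advancing time (a new reading comes with each control period).
- capture(name): name is "scene" or "top" or "wrist"; returns the picture (480x640x3 uint8, red, green, blue); there is no depth.
- get_calibration(name): a dict with "vertical_fov" (degrees; the focal length in pixels is half the picture's height over the tangent of half this angle, whatever the lens; pixels are square), "cx", "cy" (the principal point, pixels), "eye" and "rotation" of the camera in the world. Camera axes: x right, y down, z forward; pixel columns grow to the right and rows downward; lengths in mm; the calibration is good to about 2 mm. The wrist camera is an equidistant fisheye: a pixel r from the principal point sees the ray r / f radians off the axis. A picture is of the moment at which its call begins: read the wrist's pose just before it. get_calibration takes no time and is no camera call; for the wrist camera it gives the pose at the moment of the call.
- job_done(): hands the job in, once; it reports no verdict.
The state is a dict: "t": time; "joints": joint angles; "joint_vel": joint speeds; "effort": joint torques, N m; "eef_pos": TCP position; "eef_rot": TCP orientation; "force": force on the tool from outside, world axes, zero at the start; "ft_torque": the same for the moment, N m; "gripper_width": finger opening in mm.
Only numpy, scipy, OpenCV 4.12 (cv2) and the standard library are available. Lean on these libraries where they do the work, as an engineer would, in place of code of your own. Each camera call takes 0.05 s, during which the arm holds its last target.

### The job

Lift the contact probe with the orange collar out of the rack and hold its tip on the red-ringed mark of the tilted steel sample disc, with the probe square to the disc's face and pressing gently so that the sprung disc sinks about half-way (about 6 mm), never hard against its stop. Finish while still holding the probe there in the gripper: do not let go. The robot itself must not touch the sample mount, and everything else stays where it is.

Things in the scene. Friction and masses are not known exactly. Their poses are not given: they have to be found in the camera images.
- probe: Contact probe, rigid, 120 mm long, about 0.12 kg, round about its z axis, upright in one of the rack's three holes, collar on the rack's top. Origin: end of the tip; z points from tip to top. From the tip: steel stylus 8 mm wide to 16 mm, shank 16 mm wide to 50 mm (in the hole), bright orange collar 28 mm wide to 60 mm, aluminium barrel 24 mm wide to 116 mm (grip here), orange cap 18 mm wide.
- probe_tip (a point): The rounded end of the probe's tip (same point and axes as probe). In the rack it hangs 20 mm above the table; the rack's top is at 70 mm.
- rack: Black instrument rack fixed to the table, a block 80 (x) by 220 (y) by 70 mm high; origin: centre of its underside, z up. Three upright through holes 18 mm wide in a row along its y at -70, 0 and 70 mm, an instrument in each; the probe may be in any of them. The rack may stand left or right on the table, the mount on the other side.
- mount: Tilting sample mount fixed to the table: grey base 130 by 130 by 12 mm; two black cheeks 95 mm high at y = +-52 mm, 10 mm thick, 50 mm long in x; between them a black 76 mm square cradle holding a bright steel disc 60 mm wide. Round knob beside one cheek. Origin: centre of the base's underside, z up. The disc faces up and leans towards the mount's own -x.
- spot (a point): Centre of the mark on the disc's face: red ring 17 mm wide, white inside, red dot in the middle. It is 6 mm to -x and 10 mm to +y of the disc's centre in this point's axes; z is the outward normal of the face, y is the mount's y. It moves with the disc. A brass patch and a black bar on the disc are not the mark.
- disc (a joint): How far the sprung disc has sunk into the cradle along its normal, in m: 0 at rest, 0.012 hard against the stop. It starts to give at about 1.2 N, takes about 3.6 N half-way (0.006) and 6 N at the stop (0.4 N per mm).
- tilt (a joint): Lean of the cradle and disc, in rad, 0 is level; differs every time (0.14 to 0.45, 8 to 26 degrees) and is locked: pressing does not change it. The tilt axis runs along the mount's y, 75 mm above the table over the base's centre; the disc's face stands 28 mm from it along the normal.
- collimator: Another instrument in the rack, same shape and size as the probe but with black collar and grey plastic barrel. Leave it.
- pointer: Another instrument in the rack, same shape and size as the probe but with blue collar and dark steel barrel. Leave it.
- lens_post: Lens in a black round holder, 52 mm across, on a steel post with a foot 56 mm wide; 120 mm high overall. Origin under the foot. Leave it.
- driver: Screwdriver with green handle lying on the table between rack and mount. Leave it.
- locking_ring: Brass ring 44 mm across, 8 mm high, lying on the table. Leave it.
- jar: Small amber jar with white cap, 52 mm across, 60 mm high. Leave it.
Things that resemble listed ones, but are neither listed nor needed, are in the scene too. Leave any pink look-alike of the probe alone. Leave any purple look-alike of the mount alone.

How it is judged:
By the outcome, as a careful person would: the job done as asked, in the order asked, and still so for the second after the job is handed in, while the arm keeps its last pose, push and grip.
It also fails if it takes over 45 s, if anything falls off the work surface, if the arm or the gripper's body presses on something with over 40 N, if the wrist force passes 120 N, or if a joint passes its speed limit or range.

## Working session

There is one attempt and no reset: what is moved stays moved. The work goes in short steps, Python scripts to look and compute and a shell command to move; the robot and the scene stay as the last step left them, time stands still between calls to the robot, and variables do not carry over. Pictures are saved under pics/ and viewed, and the job is handed in when it is done.

```bash
mkdir -p pics; ls; python3 - <<'E'
from cell import *
import cv2
for n in ("scene","top","wrist"):
    c=get_calibration(n); print(n,c)
    cv2.imwrite(f"pics/{n}0.png",capture(n)[:,:,::-1])
print(get_obs())
E
```

```text
pics
scene {'vertical_fov': 47.14380993837288, 'cx': 330.62867404602014, 'cy': 239.997652804862, 'eye': array([1280.89147424, -582.57800155,  649.28179175]), 'rotation': array([-0.44242917,  0.77931055,  0.38833963, -0.21476458])}
top {'vertical_fov': 52.91966740722316, 'cx': 313.83366424094044, 'cy': 241.689222806633, 'eye': array([ 430.09696684,   -8.76165909, 1118.06207921]), 'rotation': array([ 0.04320024, -0.70368221,  0.70737957, -0.05078601])}
wrist {'vertical_fov': 65.70646984690485, 'cx': 320.07417608748636, 'cy': 244.3568207545138, 'eye': array([ 278.8952446 , -619.87361042,  372.94241196]), 'rotation': array([ 0.12857303,  0.79471272, -0.58552951, -0.0951623 ])}
{'t': 0.15, 'joints': array([ 1.11951931,  0.42660223,  0.07387558,  1.60643402, -0.03411691,
        1.11080695, -0.06708339]), 'joint_vel': array([-0.00166908, -0.00167218, -0.00117344, -0.00240683, -0.00040232,
        0.00123658,  0.0005304 ]), 'effort': array([ 4.48674633e-03, -9.50316811e+01,  3.76329124e+00, -4.63759160e+01,
        1.93310960e-02,  7.68230238e-03,  2.60450793e-05]), 'eef_pos': array([ 200.48998624, -644.17641675,  192.37426335]), 'eef_rot': array([-4.84690158e-04,  9.88640778e-01,  1.50296931e-01, -1.02571871e-04]), 'force': array([0.26107016, 0.39641586, 0.1082114 ]), 'ft_torque': array([-0.02528874,  0.04789832, -0.00704367]), 'gripper_width': 85.24877459565622}
```

View pics/scene0.png

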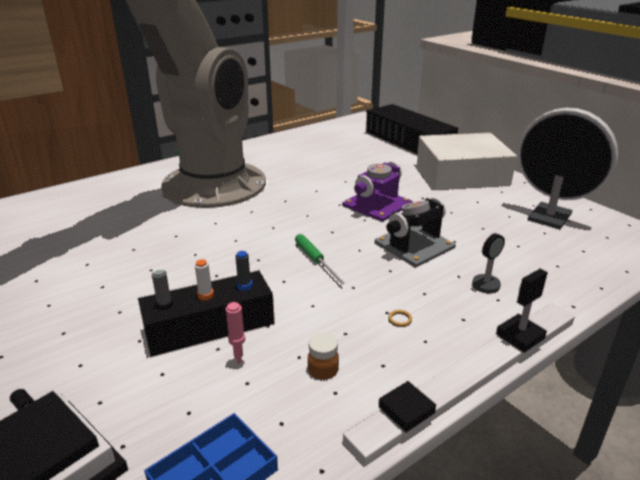

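View pics/top0.png

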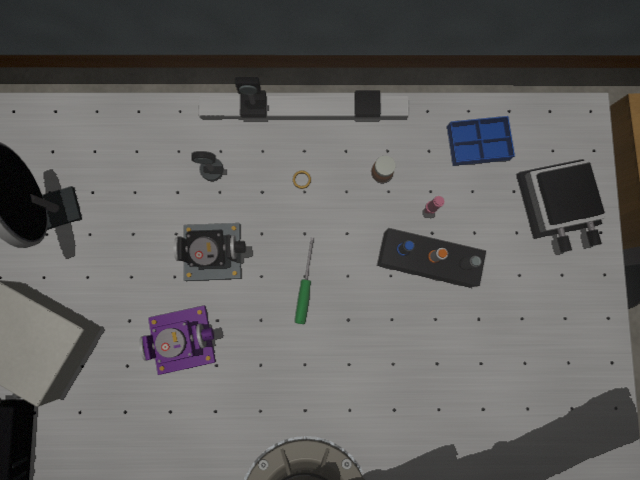

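View pics/wrist0.png

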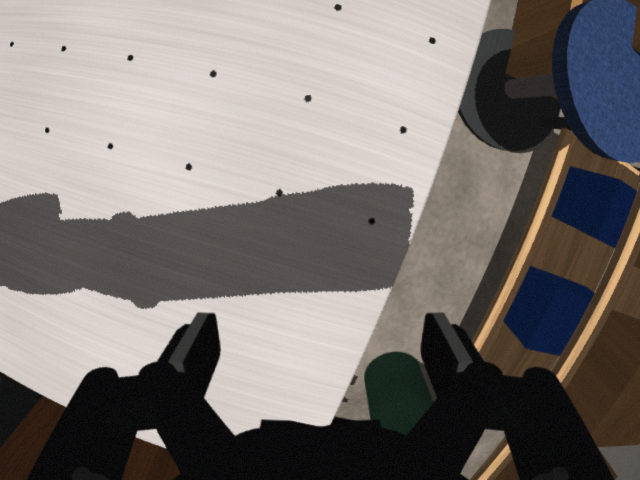

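The scene shows the orange-collared probe in the rack's middle hole (top view about 441,254), the grey mount at top view about (211,251), and purple and pink decoys. Next I'll zoom in and measure.

```bash
cat > h.py <<'E'
import numpy as np, cv2
from scipy.spatial.transform import Rotation as R
from cell import *
def Q(q): return R.from_quat([q[1],q[2],q[3],q[0]])
def ray(c,u,v):
    f=240/np.tan(np.radians(c["vertical_fov"])/2)
    d=np.array([(u-c["cx"])/f,(v-c["cy"])/f,1.]);
    if c.get("fish"):
        r=np.hypot(d[0],d[1]); d=np.array([np.sin(r)*d[0]/r,np.sin(r)*d[1]/r,np.cos(r)]) if r>1e-9 else np.array([0,0,1.])
    return c["eye"],Q(c["rotation"]).apply(d/np.linalg.norm(d))
def plane(c,u,v,z):
    e,d=ray(c,u,v); return e+d*(z-e[2])/d[2]
def proj(c,p):
    f=240/np.tan(np.radians(c["vertical_fov"])/2)
    q=Q(c["rotation"]).inv().apply(np.asarray(p)-c["eye"])
    if c.get("fish"):
        r=np.hypot(q[0],q[1]); th=np.arctan2(r,q[2]); return np.array([c["cx"]+f*th*q[0]/r,c["cy"]+f*th*q[1]/r])
    return np.array([c["cx"]+f*q[0]/q[2],c["cy"]+f*q[1]/q[2]])
def tri(obs):
    A=np.zeros((3,3));b=np.zeros(3);
    for c,u,v in obs:
        e,d=ray(c,u,v);P=np.eye(3)-np.outer(d,d);A+=P;b+=P@e
    x=np.linalg.solve(A,b); return x,[np.linalg.norm(np.cross(ray(*o)[1],x-o[0]["eye"])) for o in obs]
def cal(n):
    c=dict(get_calibration(n)); c["fish"]=n=="wrist"; return c
def blobs(img,m,amin=4):
    n,l,s,ce=cv2.connectedComponentsWithStats(m.astype(np.uint8))
    return [(ce[i].round(2),s[i]) for i in range(1,n) if s[i,4]>=amin]
E
python3 - <<'E'
from h import *
t=cv2.imread("pics/top0.png"); s=cv2.imread("pics/scene0.png")
a=cv2.resize(t[210:295,160:260],(700,595),interpolation=cv2.INTER_CUBIC)
cv2.imwrite("pics/tm.png",a)
cv2.imwrite("pics/tr.png",cv2.resize(t[215:300,365:500],(795,500),interpolation=cv2.INTER_CUBIC))
cv2.imwrite("pics/sm.png",cv2.resize(s[185:275,365:465],(666,600),interpolation=cv2.INTER_CUBIC))
ct,cs=cal("top"),cal("scene")
for nm,im,c in(("top",t,ct),("scene",s,cs)):
    h=cv2.cvtColor(im,cv2.COLOR_BGR2HSV)
    m=(h[...,0]>=5)&(h[...,0]<=15)&(h[...,1]>170)&(h[...,2]>140)
    for b in blobs(im,m): print(nm,"orange",b)
    m=((h[...,0]<=4)|(h[...,0]>=174))&(h[...,1]>90)&(h[...,2]>90)
    for b in blobs(im,m,2): print(nm,"red",b)
E
```

```text
top orange (array([442.28, 252.86]), array([439, 250,   8,   7,  43], dtype=int32))
top red (array([198.65, 254.65]), array([195, 251,   8,   8,  26], dtype=int32))
top red (array([198.5, 254. ]), array([198, 254,   2,   1,   2], dtype=int32))
top red (array([165.  , 346.43]), array([161, 343,   9,   8,  28], dtype=int32))
top red (array([165. , 346.5]), array([165, 346,   1,   2,   2], dtype=int32))
scene orange (array([200.64, 262.64]), array([197, 261,   9,   5,  33], dtype=int32))
scene orange (array([209.38, 293.62]), array([206, 291,   7,   5,   8], dtype=int32))
scene red (array([230. , 302.5]), array([230, 302,   1,   2,   2], dtype=int32))
scene red (array([233.  , 302.33]), array([232, 302,   3,   2,   3], dtype=int32))
scene red (array([230.  , 310.17]), array([226, 309,   9,   4,  12], dtype=int32))
scene red (array([238. , 311.5]), array([238, 311,   1,   2,   2], dtype=int32))
scene red (array([234., 314.]), array([233, 313,   3,   3,   4], dtype=int32))
scene red (array([229.5, 314.5]), array([229, 314,   2,   2,   2], dtype=int32))
scene red (array([240.5, 315. ]), ar
[... 739 characters left out ...]
ray([229, 335,   2,   3,   4], dtype=int32))
scene red (array([231. , 339.5]), array([230, 338,   3,   4,   4], dtype=int32))
scene red (array([237. , 338.5]), array([237, 338,   1,   2,   2], dtype=int32))
scene red (array([234.23, 342.92]), array([231, 341,   7,   5,  13], dtype=int32))
scene red (array([239.33, 341.  ]), array([239, 340,   2,   3,   3], dtype=int32))
scene red (array([240. , 344.5]), array([240, 344,   1,   2,   2], dtype=int32))
scene red (array([238.5 , 347.75]), array([237, 347,   4,   3,   4], dtype=int32))
scene red (array([235.5, 353. ]), array([235, 353,   2,   1,   2], dtype=int32))
scene red (array([237.08, 356.67]), array([235, 355,   5,   6,  12], dtype=int32))
```

View pics/tm.png

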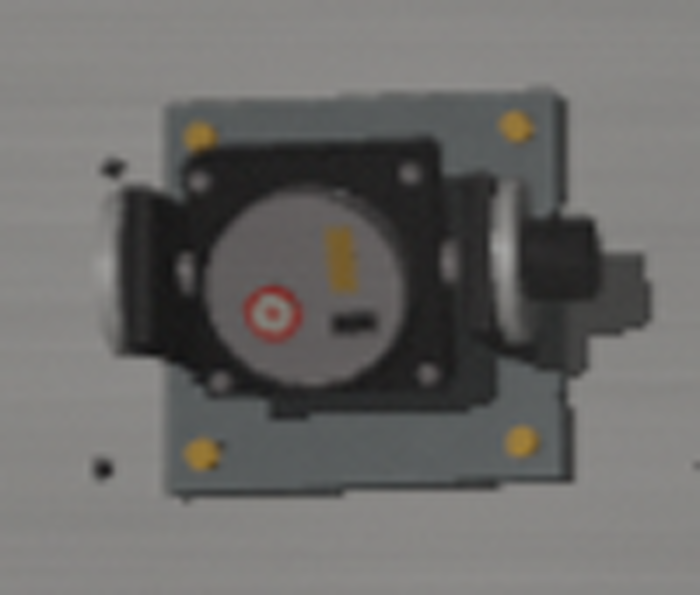

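View pics/tr.png

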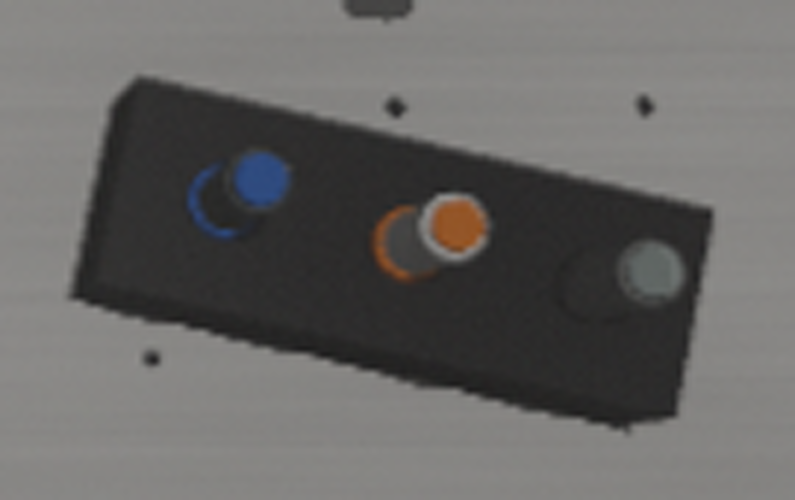

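View pics/sm.png

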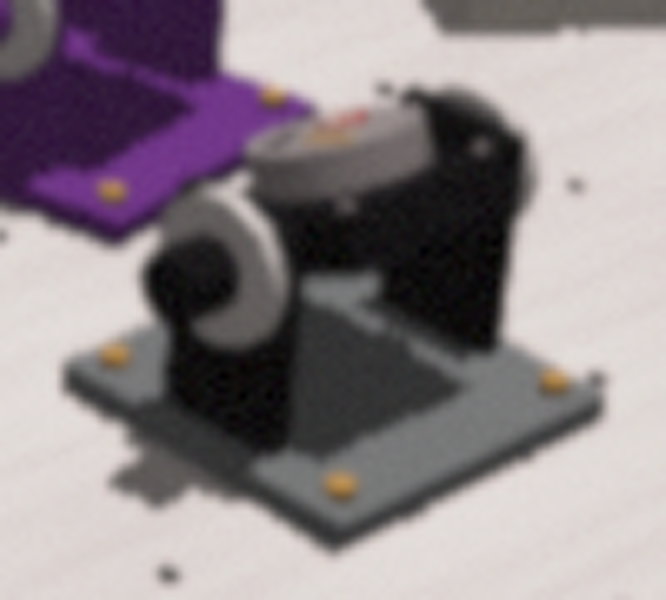

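```bash
python3 - <<'E'
from h import *
ct,cs=cal("top"),cal("scene")
np.set_printoptions(precision=2,suppress=True)
print("cap tri",tri([(ct,442.28,252.86),(cs,200.64,262.64)]))
print("cap@140",plane(ct,442.28,252.86,140))
# crop centers: u=U*s+off  (cv2.resize half-pixel)
f=lambda U,V,sx,sy,ox,oy:((U+.5)/sx-.5+ox,(V+.5)/sy-.5+oy)
sx,sy=795/135,500/85
for nm,U,V,z in(("orcollar",412,243,80),("blcap",260,181,140),("grcap",652,270,140),("blcollar",225,200,80)):
    print(nm,plane(ct,*f(U,V,sx,sy,365,215),z))
print("pink top",plane(ct,437.5,201,120), "low",plane(ct,430,210,20))
print("mount screws")
P=[plane(ct,*f(U,V,7,7,160,210),14) for U,V in((200,135),(516,127),(521,441),(202,453))]
for p in P: print(p)
print("ctr",np.mean(P,0))
Cn=[plane(ct,*f(U,V,7,7,160,210),12) for U,V in((165,103),(555,93),(571,480),(169,492))]
for p in Cn: print("corner",p)
c=np.mean(Cn,0);print(c)
S=[f(U,V,6.66,6.6667,365,185) for U,V in((115,355),(341,485),(554,380))]
for q in S: print("scene screws",plane(cs,*q,14))
print("screw tri", tri([(ct,*f(200,135,7,7,160,210)),(cs,*S[2])]),tri([(ct,*f(516,127,7,7,160,210)),(cs,*S[1])]),tri([(ct,*f(521,441,7,7,160,210)),(cs,*S[0])]))
print("spot tri",tri([(ct,198.65,254.65),(cs,*f(335,130,6.66,6.6667,365,185))]))
for z in(95,100,105):print(plane(ct,198.65,254.65,z))
E
```

```text
cap tri (array([ 536.73, -283.83,  136.84]), [np.float64(0.6812960626614878), np.float64(0.6812960626615325)])
cap@140 [ 536.69 -282.32  140.  ]
orcollar [ 536.69 -282.01   80.  ]
blcap [ 552.48 -214.05  140.  ]
grcap [ 520.7  -349.33  140.  ]
blcollar [ 552.98 -213.48   80.  ]
pink top [ 649.37 -282.33  120.  ] low [ 650.07 -291.41   20.  ]
mount screws
[609.05 269.37  14.  ]
[611.29 165.22  14.  ]
[507.39 161.9   14.  ]
[504.01 265.72  14.  ]
ctr [557.94 215.55  14.  ]
corner [620.16 281.74  12.  ]
corner [622.99 152.8   12.  ]
corner [494.69 145.7   12.  ]
corner [491.48 276.59  12.  ]
[557.33 214.21  12.  ]
scene screws [507.26 159.37  14.  ]
scene screws [610.92 163.32  14.  ]
scene screws [607.16 267.1   14.  ]
screw tri (array([608.03, 268.16,  14.37]), [np.float64(1.4149912705262846), np.float64(1.4149912705262726)]) (array([610.81, 164.63,  13.59]), [np.float64(0.8248238697076319), np.float64(0.8248238697076934)]) (array([506.8 , 161.2 ,  13.28]), [np.float64(1.0191796837227562), np.float64(1.019179683722711)])
spot tri (array([539.37, 224.16,  93.38]), [np.float64(1.62137523752231), np.float64(1.6213752375223085)])
[540.26 225.08  95.  ]
[539.72 223.94 100.  ]
[539.18 222.79 105.  ]
```

```bash
cat >> h.py <<'E'
def plan(pos,Rm):
    o=get_obs(); R0=Q(o["eef_rot"]); 
    d=R0.inv().apply(np.asarray(pos)-o["eef_pos"])/200; r=(R0.inv()*Rm).as_rotvec()/.5
    print("t",round(o["t"],2),"pos",o["eef_pos"].round(1),"F",o["force"].round(2),"w",round(o["gripper_width"],1),"J",o["joints"].round(2)); print("need shares d",d.round(4),"r",r.round(4))
def down(ya):  # tool pointing down with tool y at world azimuth ya
    y=np.array([np.cos(ya),np.sin(ya),0]);z=np.array([0,0,-1.]);return R.from_matrix(np.c_[np.cross(y,z),y,z])
E
python3 - <<'E'
from h import *
plan([536.7,-282.4,260],down(-.232))
E
```

```text
t 0.15 pos [ 200.5 -644.2  192.4] F [0.26 0.4  0.11] w 85.2 J [ 1.12  0.43  0.07  1.61 -0.03  1.11 -0.07]
need shares d [ 2.1426 -1.2279 -0.337 ] r [-1.9000e-03 -9.0000e-04 -2.0741e+00]
```

```bash
python3 -m jog '[{"dx":0.05,"dy":-0.03,"dz":-0.03,"rz":-0.05,"claw":-1},{"dx":0.15,"dy":-0.09,"dz":-0.08,"rz":-0.15,"claw":-1},{"dx":0.27,"dy":-0.16,"dz":-0.14,"rz":-0.28,"claw":-1},{"dx":0.39,"dy":-0.23,"dz":-0.2,"rz":-0.4,"claw":-1},{"dx":0.51,"dy":-0.3,"dz":-0.26,"rz":-0.52,"claw":-1},{"dx":0.63,"dy":-0.37,"dz":-0.3,"rz":-0.64,"claw":-1},{"dx":0.75,"dy":-0.44,"dz":-0.33,"rz":-0.76,"claw":-1},{"dx":0.86,"dy":-0.5,"dz":-0.33,"rz":-0.88,"claw":-1},{"dx":0.95,"dy":-0.55,"dz":-0.33,"rz":-0.96,"claw":-1},{"dx":1,"dy":-0.58,"dz":-0.33,"rz":-1,"claw":-1}]' 60
python3 - <<'E'
from h import *
plan([536.7,-282.4,260],down(-.232))
E
```

```text
t 0.15 pos [ 200.5 -644.2  192.4] F [0.26 0.4  0.11] w 85.2 J [ 1.12  0.43  0.07  1.61 -0.03  1.11 -0.07]
need shares d [ 2.1426 -1.2279 -0.337 ] r [-1.9000e-03 -9.0000e-04 -2.0741e+00]schema error: expected keys dx, dy, dz, rx, ry, rz, claw
```

All seven keys are needed in each row.

```bash
python3 -m jog '[{"dx":0.05,"dy":-0.03,"dz":-0.03,"rx":0,"ry":0,"rz":-0.05,"claw":-1},{"dx":0.15,"dy":-0.09,"dz":-0.08,"rx":0,"ry":0,"rz":-0.15,"claw":-1},{"dx":0.27,"dy":-0.16,"dz":-0.14,"rx":0,"ry":0,"rz":-0.28,"claw":-1},{"dx":0.39,"dy":-0.23,"dz":-0.2,"rx":0,"ry":0,"rz":-0.4,"claw":-1},{"dx":0.51,"dy":-0.3,"dz":-0.26,"rx":0,"ry":0,"rz":-0.52,"claw":-1},{"dx":0.63,"dy":-0.37,"dz":-0.3,"rx":0,"ry":0,"rz":-0.64,"claw":-1},{"dx":0.75,"dy":-0.44,"dz":-0.33,"rx":0,"ry":0,"rz":-0.76,"claw":-1},{"dx":0.86,"dy":-0.5,"dz":-0.33,"rx":0,"ry":0,"rz":-0.88,"claw":-1},{"dx":0.95,"dy":-0.55,"dz":-0.33,"rx":0,"ry":0,"rz":-0.96,"claw":-1},{"dx":1,"dy":-0.58,"dz":-0.33,"rx":0,"ry":0,"rz":-1,"claw":-1}]' 60
python3 - <<'E'
from h import *
plan([536.7,-282.4,260],down(-.232))
E
```

```text
t: 1.4
eef_pos: [357.9, -473.0, 258.1]
eef_rot: [-0.001, 0.92, 0.391, -0.0]
force: [0.6, 0.0, -1.0]
gripper_width: 85.4
t 1.4 pos [ 357.9 -473.   258.1] F [ 0.64  0.02 -1.03] w 85.4 J [ 0.9   0.25 -0.11  1.71  0.03  1.19  0.02]
need shares d [ 1.3064 -0.0173 -0.0088] r [-0.0025 -0.0019 -1.0694]
```

```bash
python3 -m jog '[{"dx":0.06,"dy":0,"dz":0,"rx":0,"ry":0,"rz":-0.05,"claw":-1},{"dx":0.18,"dy":0,"dz":0,"rx":0,"ry":0,"rz":-0.15,"claw":-1},{"dx":0.3,"dy":0,"dz":0,"rx":0,"ry":0,"rz":-0.28,"claw":-1},{"dx":0.42,"dy":0,"dz":0,"rx":0,"ry":0,"rz":-0.4,"claw":-1},{"dx":0.54,"dy":0,"dz":0,"rx":0,"ry":0,"rz":-0.52,"claw":-1},{"dx":0.66,"dy":0,"dz":0,"rx":0,"ry":0,"rz":-0.64,"claw":-1},{"dx":0.78,"dy":0,"dz":0,"rx":0,"ry":0,"rz":-0.76,"claw":-1},{"dx":0.88,"dy":0,"dz":0,"rx":0,"ry":0,"rz":-0.88,"claw":-1},{"dx":0.97,"dy":-0.01,"dz":0,"rx":0,"ry":0,"rz":-0.96,"claw":-1},{"dx":1,"dy":-0.01,"dz":0,"rx":0,"ry":0,"rz":-1,"claw":-1}]' 60
python3 - <<'E'
from h import *
plan([536.7,-282.4,260],down(-.232))
c=cal("wrist");im=capture("wrist")[:,:,::-1];cv2.imwrite("pics/w1.png",im)
print(c["eye"],Q(c["rotation"]).as_matrix()[:,2])
for p in([536.7,-282.4,140],[536.7,-282.4,80]):print(proj(c,p))
E
```

```text
t: 2.65
eef_pos: [496.0, -326.4, 258.1]
eef_rot: [-0.001, 0.794, 0.608, 0.0]
force: [-1.1, -0.2, 0.3]
gripper_width: 85.1
t 2.65 pos [ 496.  -326.4  258.1] F [-1.07 -0.19  0.26] w 85.1 J [ 0.71  0.26 -0.28  1.7   0.08  1.2   0.14]
need shares d [ 0.2657  0.1392 -0.009 ] r [-0.0022 -0.0029 -0.0639]
[ 517.88259736 -247.88743     438.94399804] [-0.082422   -0.30428356 -0.94900902]
[353.867988   160.56456137]
[348.30466435 154.65358766]
```

View pics/w1.png

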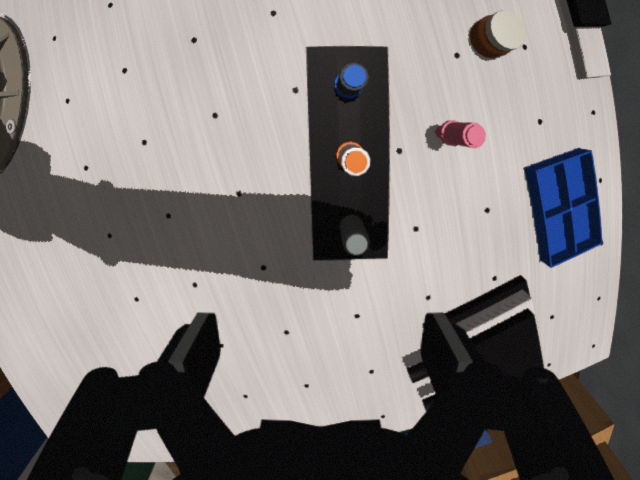

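Predicted cap pixel (353.9,160.6) and seen about (355,161), so the two agree. The rack is square to the jaws. Moving over it.

```bash
python3 - <<'E'
from h import *
im=cv2.imread("pics/w1.png");h=cv2.cvtColor(im,cv2.COLOR_BGR2HSV)
m=(h[...,0]>=5)&(h[...,0]<=15)&(h[...,1]>170)&(h[...,2]>140)
for b in blobs(im,m,8): print(b, plane(cal("wrist"),*b[0],140))
E
python3 -m jog '[{"dx":0.03,"dy":0.01,"dz":0,"rx":0,"ry":0,"rz":-0.02,"claw":-1},{"dx":0.08,"dy":0.04,"dz":0,"rx":0,"ry":0,"rz":-0.04,"claw":-1},{"dx":0.14,"dy":0.08,"dz":0,"rx":0,"ry":0,"rz":-0.06,"claw":-1},{"dx":0.2,"dy":0.11,"dz":0,"rx":0,"ry":0,"rz":-0.06,"claw":-1},{"dx":0.25,"dy":0.13,"dz":0.02,"rx":0,"ry":0,"rz":-0.06,"claw":-1},{"dx":0.265,"dy":0.14,"dz":0.06,"rx":0,"ry":0,"rz":-0.06,"claw":-1},{"dx":0.265,"dy":0.14,"dz":0.12,"rx":0,"ry":0,"rz":-0.06,"claw":-1},{"dx":0.265,"dy":0.14,"dz":0.18,"rx":0,"ry":0,"rz":-0.06,"claw":-1},{"dx":0.265,"dy":0.14,"dz":0.22,"rx":0,"ry":0,"rz":-0.06,"claw":-1},{"dx":0.265,"dy":0.14,"dz":0.22,"rx":0,"ry":0,"rz":-0.06,"claw":-1}]' 60
python3 - <<'E'
from h import *
c=cal("wrist");im=capture("wrist")[:,:,::-1];cv2.imwrite("pics/w2.png",im)
h=cv2.cvtColor(im,cv2.COLOR_BGR2HSV)
m=(h[...,0]>=5)&(h[...,0]<=15)&(h[...,1]>170)&(h[...,2]>140)
for b in blobs(im,m,8): print(b, plane(c,*b[0],140))
plan([536.7,-282.4,93],down(-.232))
E
```

```text
(array([345.72, 146.2 ]), array([336, 142,  25,  16,  60], dtype=int32)) [ 533.3206491  -269.51408714  140.        ]
(array([355.62, 161.44]), array([346, 152,  20,  20, 324], dtype=int32)) [ 537.95476616 -283.46547752  140.        ]
t: 3.95
eef_pos: [536.4, -282.6, 213.4]
eef_rot: [-0.001, 0.785, 0.62, 0.0]
force: [-0.6, 0.8, 0.4]
gripper_width: 85.2
(array([324.46, 206.79]), array([314, 205,  19,   6,  39], dtype=int32)) [ 545.6772843  -259.34758012  140.        ]
t 4.0 pos [ 536.7 -282.7  214.1] F [-0.54  0.11 -0.09] w 85.0 J [ 0.63  0.32 -0.31  1.72  0.1   1.12  0.05]
need shares d [6.000e-04 4.000e-04 6.053e-01] r [-0.0026 -0.0031 -0.0038]
```

View pics/w2.png

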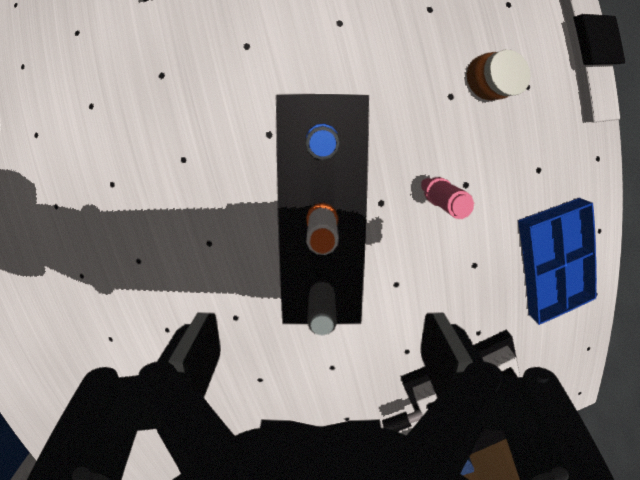

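```bash
python3 - <<'E'
from h import *
c=cal("wrist");print(plane(c,322,240.5,140))
E
python3 -m jog '[{"dx":0,"dy":0.002,"dz":0.05,"rx":0,"ry":0,"rz":0,"claw":-1},{"dx":0,"dy":0.002,"dz":0.13,"rx":0,"ry":0,"rz":0,"claw":-1},{"dx":0,"dy":0.002,"dz":0.22,"rx":0,"ry":0,"rz":0,"claw":-1},{"dx":0,"dy":0.002,"dz":0.31,"rx":0,"ry":0,"rz":0,"claw":-1},{"dx":0,"dy":0.002,"dz":0.4,"rx":0,"ry":0,"rz":0,"claw":-1},{"dx":0,"dy":0.002,"dz":0.48,"rx":0,"ry":0,"rz":0,"claw":-1},{"dx":0,"dy":0.002,"dz":0.55,"rx":0,"ry":0,"rz":0,"claw":-1},{"dx":0,"dy":0.002,"dz":0.59,"rx":0,"ry":0,"rz":0,"claw":-1},{"dx":0,"dy":0.002,"dz":0.605,"rx":0,"ry":0,"rz":0,"claw":-0.6},{"dx":0,"dy":0.002,"dz":0.605,"rx":0,"ry":0,"rz":0,"claw":-0.2}]' 60
python3 - <<'E'
from h import *
cv2.imwrite("pics/w3.png",capture("wrist")[:,:,::-1])
plan([537,-282.4,93],down(-.232))
E
```

```text
[ 538.61037154 -283.3199683   140.        ]
t: 5.25
eef_pos: [537.2, -282.6, 93.2]
eef_rot: [-0.001, 0.785, 0.62, 0.0]
force: [0.0, -0.4, 0.1]
gripper_width: 52.1
t 5.3 pos [ 537.2 -282.7   93.4] F [-0.08  0.33  0.34] w 51.3 J [ 0.61  0.44 -0.3   1.84  0.16  0.89  0.01]
need shares d [ 0.0011 -0.0014  0.0022] r [-0.0014 -0.0029 -0.0036]
```

View pics/w3.png

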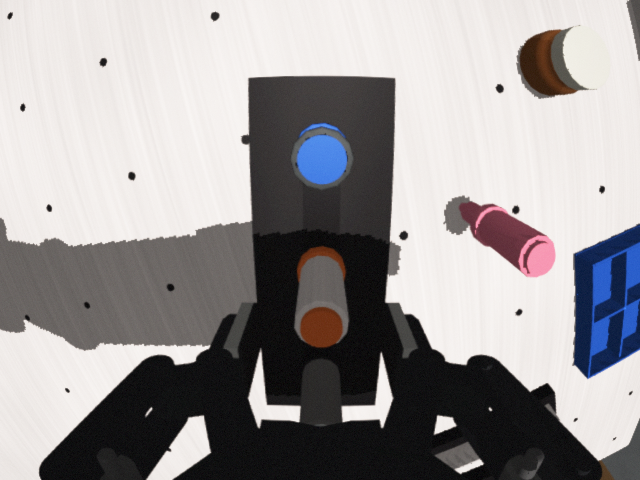

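The probe is centred between the pads (cap at 321,327). Closing.

```bash
python3 -m jog '[{"dx":0,"dy":0,"dz":0,"rx":0,"ry":0,"rz":0,"claw":0},{"dx":0,"dy":0,"dz":0,"rx":0,"ry":0,"rz":0,"claw":0.2},{"dx":0,"dy":0,"dz":0,"rx":0,"ry":0,"rz":0,"claw":0.4},{"dx":0,"dy":0,"dz":0,"rx":0,"ry":0,"rz":0,"claw":0.6},{"dx":0,"dy":0,"dz":0,"rx":0,"ry":0,"rz":0,"claw":1},{"dx":0,"dy":0,"dz":0,"rx":0,"ry":0,"rz":0,"claw":1},{"dx":0,"dy":0,"dz":0,"rx":0,"ry":0,"rz":0,"claw":1},{"dx":0,"dy":0,"dz":0,"rx":0,"ry":0,"rz":0,"claw":1},{"dx":0,"dy":0,"dz":0,"rx":0,"ry":0,"rz":0,"claw":1},{"dx":0,"dy":0,"dz":0,"rx":0,"ry":0,"rz":0,"claw":1}]' 70
python3 - <<'E'
from h import *
cv2.imwrite("pics/w4.png",capture("wrist")[:,:,::-1])
plan([537,-282.4,220],down(-.232))
E
```

```text
t: 6.55
eef_pos: [537.6, -282.8, 94.0]
eef_rot: [-0.0, 0.785, 0.62, 0.001]
force: [-0.6, -0.1, 5.8]
gripper_width: 19.0
t 6.6 pos [ 537.6 -282.8   94. ] F [ 0.13 -0.57  4.8 ] w 18.6 J [ 0.61  0.44 -0.3   1.83  0.16  0.89  0.01]
need shares d [ 0.002  -0.0033 -0.6302] r [ 0.0002 -0.0025 -0.0036]
```

View pics/w4.png

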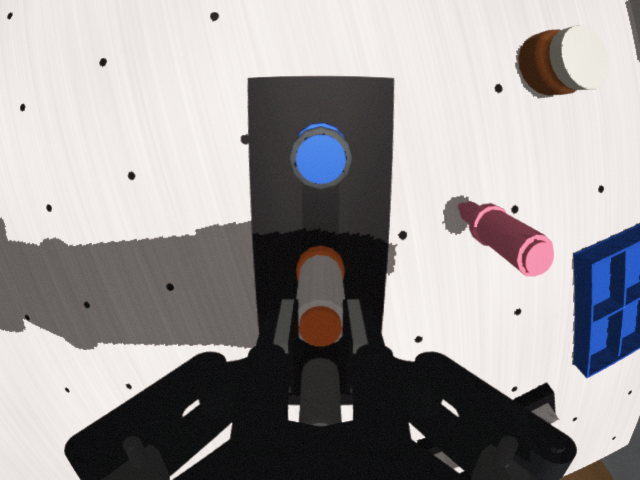

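```bash
python3 -m jog '[{"dx":0,"dy":0,"dz":0,"rx":0,"ry":0,"rz":0,"claw":1},{"dx":0,"dy":0,"dz":0,"rx":0,"ry":0,"rz":0,"claw":1},{"dx":0,"dy":0,"dz":0,"rx":0,"ry":0,"rz":0,"claw":1},{"dx":0,"dy":0,"dz":0,"rx":0,"ry":0,"rz":0,"claw":1},{"dx":0,"dy":0,"dz":-0.01,"rx":0,"ry":0,"rz":0,"claw":1},{"dx":0,"dy":0,"dz":-0.03,"rx":0,"ry":0,"rz":0,"claw":1},{"dx":0,"dy":0,"dz":-0.06,"rx":0,"ry":0,"rz":0,"claw":1},{"dx":0,"dy":0,"dz":-0.09,"rx":0,"ry":0,"rz":0,"claw":1},{"dx":0,"dy":0,"dz":-0.1,"rx":0,"ry":0,"rz":0,"claw":1},{"dx":0,"dy":0,"dz":-0.1,"rx":0,"ry":0,"rz":0,"claw":1}]' 70
python3 - <<'E'
from h import *
cv2.imwrite("pics/w5.png",capture("wrist")[:,:,::-1])
plan([537,-282.4,220],down(-.232))
E
```

```text
t: 7.85
eef_pos: [537.6, -282.9, 114.1]
eef_rot: [-0.0, 0.785, 0.62, 0.001]
force: [-0.1, -0.1, -2.0]
gripper_width: 19.0
t 7.9 pos [ 537.6 -282.8  114. ] F [ 0.07  0.13 -1.22] w 18.9 J [ 0.62  0.41 -0.3   1.82  0.15  0.93  0.02]
need shares d [ 0.0019 -0.0033 -0.5302] r [ 0.0004 -0.0024 -0.0036]
```

View pics/w5.png

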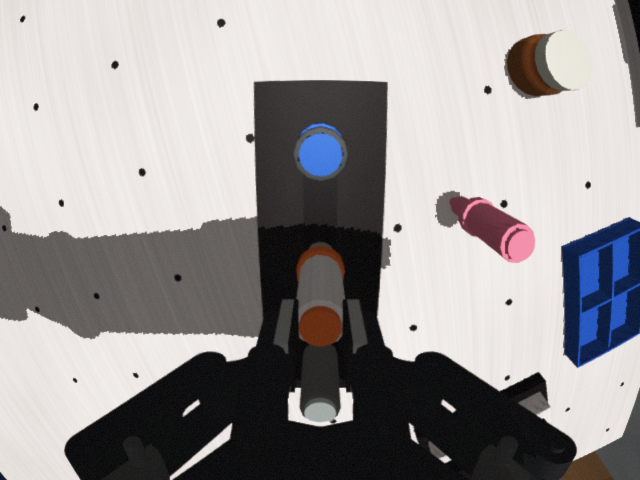

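Lifted: force is about −1.2 N, which matches the probe's weight, and the cap has not moved relative to the pads. The tip is 74 mm below the TCP. Lifting clear, then across.

```bash
python3 -m jog '[{"dx":0,"dy":0,"dz":-0.03,"rx":0,"ry":0,"rz":0,"claw":1},{"dx":0,"dy":0,"dz":-0.09,"rx":0,"ry":0,"rz":0,"claw":1},{"dx":0,"dy":0,"dz":-0.17,"rx":0,"ry":0,"rz":0,"claw":1},{"dx":0,"dy":0,"dz":-0.26,"rx":0,"ry":0,"rz":0,"claw":1},{"dx":0,"dy":0,"dz":-0.36,"rx":0,"ry":0,"rz":0,"claw":1},{"dx":0,"dy":0,"dz":-0.46,"rx":0,"ry":0,"rz":0,"claw":1},{"dx":0,"dy":0,"dz":-0.56,"rx":0,"ry":0,"rz":0,"claw":1},{"dx":0,"dy":0,"dz":-0.65,"rx":0,"ry":0,"rz":0,"claw":1},{"dx":0,"dy":0,"dz":-0.71,"rx":0,"ry":0,"rz":0,"claw":1},{"dx":0,"dy":0,"dz":-0.74,"rx":0,"ry":0,"rz":0,"claw":1}]' 70
python3 - <<'E'
from h import *
plan([540,110,260],down(.03))
E
```

```text
t: 9.15
eef_pos: [537.6, -283.1, 262.8]
eef_rot: [-0.0, 0.785, 0.62, 0.001]
force: [0.2, -0.2, -2.0]
gripper_width: 19.5
t 9.15 pos [ 537.6 -283.1  262.8] F [ 0.21 -0.21 -2.04] w 19.5 J [ 0.63  0.28 -0.31  1.66  0.09  1.21  0.06]
need shares d [ 1.9146 -0.4437  0.0154] r [ 0.0016 -0.0018 -0.5277]
```

```bash
python3 -m jog '[{"dx":0.04,"dy":-0.01,"dz":0,"rx":0,"ry":0,"rz":-0.02,"claw":1},{"dx":0.12,"dy":-0.03,"dz":0,"rx":0,"ry":0,"rz":-0.06,"claw":1},{"dx":0.23,"dy":-0.05,"dz":0,"rx":0,"ry":0,"rz":-0.1,"claw":1},{"dx":0.35,"dy":-0.08,"dz":0,"rx":0,"ry":0,"rz":-0.15,"claw":1},{"dx":0.48,"dy":-0.11,"dz":0,"rx":0,"ry":0,"rz":-0.2,"claw":1},{"dx":0.61,"dy":-0.14,"dz":0,"rx":0,"ry":0,"rz":-0.25,"claw":1},{"dx":0.74,"dy":-0.17,"dz":0,"rx":0,"ry":0,"rz":-0.3,"claw":1},{"dx":0.86,"dy":-0.2,"dz":0,"rx":0,"ry":0,"rz":-0.34,"claw":1},{"dx":0.95,"dy":-0.22,"dz":0,"rx":0,"ry":0,"rz":-0.38,"claw":1},{"dx":1,"dy":-0.23,"dz":0,"rx":0,"ry":0,"rz":-0.4,"claw":1}]' 70
python3 - <<'E'
from h import *
plan([540,110,260],down(.03))
E
```

```text
t: 10.4
eef_pos: [539.3, -76.7, 263.0]
eef_rot: [0.0, 0.718, 0.696, 0.001]
force: [-0.0, -0.6, -2.3]
gripper_width: 18.7
t 10.4 pos [539.3 -76.7 263. ] F [-0.01 -0.6  -2.3 ] w 18.7 J [ 0.43  0.19 -0.46  1.79  0.09  1.19 -0.09]
need shares d [ 0.9329 -0.0265  0.0156] r [ 0.002  -0.0017 -0.1245]
```

```bash
python3 -m jog '[{"dx":0.04,"dy":0,"dz":0,"rx":0,"ry":0,"rz":-0.01,"claw":1},{"dx":0.12,"dy":0,"dz":0,"rx":0,"ry":0,"rz":-0.03,"claw":1},{"dx":0.22,"dy":-0.01,"dz":0,"rx":0,"ry":0,"rz":-0.05,"claw":1},{"dx":0.33,"dy":-0.01,"dz":0,"rx":0,"ry":0,"rz":-0.07,"claw":1},{"dx":0.45,"dy":-0.01,"dz":0,"rx":0,"ry":0,"rz":-0.09,"claw":1},{"dx":0.57,"dy":-0.02,"dz":0,"rx":0,"ry":0,"rz":-0.1,"claw":1},{"dx":0.69,"dy":-0.02,"dz":0,"rx":0,"ry":0,"rz":-0.11,"claw":1},{"dx":0.8,"dy":-0.02,"dz":0,"rx":0,"ry":0,"rz":-0.12,"claw":1},{"dx":0.89,"dy":-0.03,"dz":0,"rx":0,"ry":0,"rz":-0.12,"claw":1},{"dx":0.93,"dy":-0.03,"dz":0,"rx":0,"ry":0,"rz":-0.12,"claw":1}]' 70
python3 - <<'E'
from h import *
import json
plan([540,110,260],down(.03))
c=cal("wrist");im=capture("wrist")[:,:,::-1];cv2.imwrite("pics/w6.png",im)
o=get_obs()
json.dump({**{k:(v.tolist() if hasattr(v,"tolist") else v) for k,v in c.items()},"p":o["eef_pos"].tolist(),"q":list(map(float,o["eef_rot"]))},open("w6.json","w"))
E
```

```text
t: 11.65
eef_pos: [539.0, 111.0, 263.1]
eef_rot: [-0.0, 0.697, 0.717, 0.001]
force: [0.3, -0.3, -1.2]
gripper_width: 18.8
t 11.65 pos [539.  111.  263.1] F [ 0.29 -0.28 -1.21] w 18.8 J [ 0.19  0.21 -0.59  1.77  0.12  1.19 -0.41]
need shares d [-0.005   0.0049  0.0157] r [ 0.002  -0.002  -0.0016]
```

View pics/w6.png

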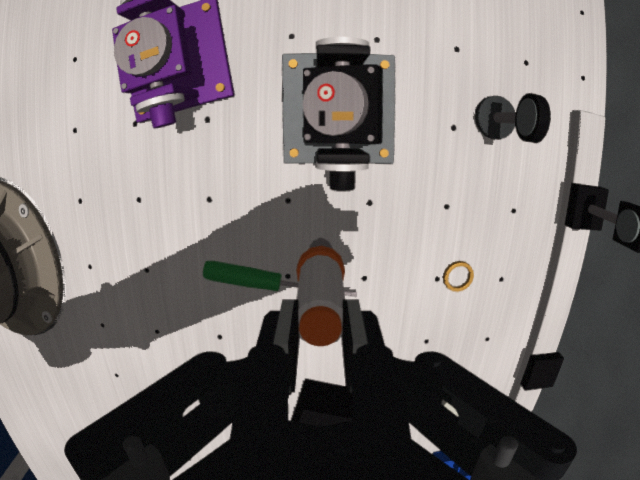

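```bash
python3 - <<'E'
from h import *
import json
np.set_printoptions(precision=2,suppress=True)
c=json.load(open("w6.json"));c["eye"]=np.array(c["eye"]);
im=cv2.imread("pics/w6.png");h=cv2.cvtColor(im,cv2.COLOR_BGR2HSV)
ct,cs=cal("top"),cal("scene")
m=((h[...,0]<=4)|(h[...,0]>=174))&(h[...,1]>90)&(h[...,2]>90)
for b in blobs(im,m,8): print("red",b)
m=(h[...,0]>=15)&(h[...,0]<=28)&(h[...,1]>110)&(h[...,2]>120)
for b in blobs(im,m,12): 
    if b[0][0]<420 and b[0][1]<200: print("yel",b,plane(c,*b[0],14))
# disc grey
x=im[60:150,290:390]; cv2.imwrite("pics/w6m.png",cv2.resize(x,(660,594),interpolation=cv2.INTER_CUBIC))
# probe prediction
T=Q(c["q"]);p0=np.array(c["p"])
for d in(0,16,50,60,116,120): print(d,proj(c,p0+T.apply([0,0,74-d])))
E
```

```text
red (array([132.12,  37.6 ]), array([125,  30,  15,  17, 107], dtype=int32))
red (array([131.7,  37.7]), array([130,  36,   4,   4,  10], dtype=int32))
red (array([325.68,  92.24]), array([317,  83,  18,  19, 145], dtype=int32))
red (array([325.33,  92.25]), array([324,  91,   4,   4,  12], dtype=int32))
yel (array([205.31,   6.6 ]), array([202,   3,   8,   8,  42], dtype=int32)) [399.16 339.4   14.  ]
yel (array([149.04,  52.71]), array([140,  47,  19,  13, 136], dtype=int32)) [328.36 287.81  14.  ]
yel (array([292.61,  63.13]), array([289,  59,   9,   9,  62], dtype=int32)) [504.91 264.    14.  ]
yel (array([384.27,  64.2 ]), array([380,  60,   9,   9,  60], dtype=int32)) [608.92 267.38  14.  ]
yel (array([219.75,  86.77]), array([216,  83,   8,   8,  48], dtype=int32)) [420.8  237.81  14.  ]
yel (array([342.06, 115.52]), array([332, 112,  21,   8, 167], dtype=int32)) [562.58 204.15  14.  ]
yel (array([293.44, 152.33]), array([290, 149,   8,   8,  57], dtype=int32)) [508.21 159.97  14.  ]
yel (array([383.5 , 152.59]), array([380, 149,   8,   8,  56], dtype=int32)) [612.31 163.44  14.  ]
0 [319.12 239.35]
16 [319.09 246.53]
50 [319.02 265.05]
60 [319.   271.56]
116 [318.81 321.64]
120 [318.8  326.42]
```

View pics/w6m.png

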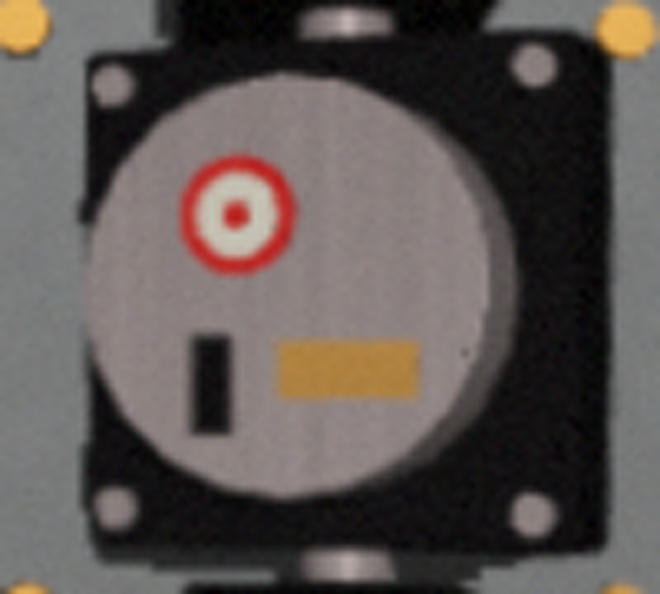

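```bash
python3 - <<'E'
from h import *
import json
from scipy.optimize import brentq
np.set_printoptions(precision=3,suppress=True)
c=json.load(open("w6.json"));c["eye"]=np.array(c["eye"]);ct,cs=cal("top"),cal("scene")
print(tri([(c,325.6,92.25),(ct,198.65,254.65)]),tri([(c,325.6,92.25),(ct,198.65,254.65),(cs,415.3,204.5)]))
M=np.array([558.59,213.7]);yaw=.0325
def loc(p): a=p[:2]-M; return np.array([a[0]*np.cos(yaw)+a[1]*np.sin(yaw),-a[0]*np.sin(yaw)+a[1]*np.cos(yaw)])
def g(t,u,v,lx,ly=None): # spot at disc-local lx
    x=-28*np.sin(t)+lx*np.cos(t); z=75+28*np.cos(t)+lx*np.sin(t); return loc(plane(c,u,v,z))[0]-x
print("t from spot",brentq(lambda t:g(t,325.6,92.25,-6),0,.7), loc(plane(c,325.6,92.25,98)))
# disc left/right extremes in crop
f=lambda U,V:((U+.5)/6.6-.5+290,(V+.5)/6.6-.5+60)
for nm,U,V,lx in(("left",88,285,-30),("right",491,285,30),("ctr",289,285,0)):
    u,v=f(U,V); print(nm,brentq(lambda t:g(t,u,v,lx),0,.7))
L,Rr=f(88,285),f(491,285)
for t in(.2,.3,.35,.4,.45): 
    print(t, [g(t,*L,-30),g(t,*Rr,30),g(t,325.6,92.25,-6)])
E
```

```text
(array([540.908, 223.688,  98.143]), [np.float64(1.1964480169403704), np.float64(1.1964480169402725)]) (array([540.743, 223.955,  92.864]), [np.float64(1.319996752938519), np.float64(1.5986551015914716), np.float64(1.4593859572332328)])
t from spot 0.39795031337939824 [-16.374   9.871]
left 0.3218818180631746
right 0.3928947568130857
ctr 0.34477604286860847
0.2 [np.float64(-2.1642264160525997), np.float64(-6.376998390684086), np.float64(-4.986239100571741)]
0.3 [np.float64(-0.34779847594806057), np.float64(-3.1856229117459627), np.float64(-2.4009442612184753)]
0.35 [np.float64(0.4201564171022696), np.float64(-1.4956409511603148), np.float64(-1.157607679306178)]
0.4 [np.float64(1.0919674384686502), np.float64(0.25162296815245), np.float64(0.048683143016493347)]
0.45 [np.float64(1.6659554104703247), np.float64(2.0518015963515808), np.float64(1.2149131069179688)]
```

Tilt estimates range from 0.32 to 0.40. I'll take a second wrist view from a leaned pose, with a wide baseline, to pin it down.

```bash
cat >> h.py <<'E'
def leaned(t,yaw):
    ez=np.array([-np.sin(t)*np.cos(yaw),-np.sin(t)*np.sin(yaw),np.cos(t)])
    ex=np.array([np.cos(t)*np.cos(yaw),np.cos(t)*np.sin(yaw),np.sin(t)])
    return R.from_matrix(np.c_[np.cross(ex,-ez),ex,-ez]),ez,ex
E
python3 - <<'E'
from h import *
plan([470,125,255],leaned(.38,.0325)[0])
E
```

```text
t 11.7 pos [539.1 111.3 263.1] F [-0.26  1.15 -0.65] w 18.7 J [ 0.19  0.21 -0.59  1.77  0.12  1.19 -0.41]
need shares d [ 0.0785 -0.3432  0.0404] r [-0.7579 -0.0012 -0.0066]
```

```bash
python3 -m jog '[{"dx":0.01,"dy":-0.02,"dz":0,"rx":-0.04,"ry":0,"rz":0,"claw":1},{"dx":0.02,"dy":-0.06,"dz":0.01,"rx":-0.12,"ry":0,"rz":0,"claw":1},{"dx":0.03,"dy":-0.11,"dz":0.01,"rx":-0.24,"ry":0,"rz":0,"claw":1},{"dx":0.04,"dy":-0.17,"dz":0.02,"rx":-0.37,"ry":0,"rz":0,"claw":1},{"dx":0.05,"dy":-0.23,"dz":0.03,"rx":-0.5,"ry":0,"rz":0,"claw":1},{"dx":0.06,"dy":-0.28,"dz":0.03,"rx":-0.62,"ry":0,"rz":0,"claw":1},{"dx":0.07,"dy":-0.32,"dz":0.04,"rx":-0.7,"ry":0,"rz":-0.01,"claw":1},{"dx":0.08,"dy":-0.34,"dz":0.04,"rx":-0.75,"ry":0,"rz":-0.01,"claw":1},{"dx":0.08,"dy":-0.34,"dz":0.04,"rx":-0.76,"ry":0,"rz":-0.01,"claw":1},{"dx":0.08,"dy":-0.34,"dz":0.04,"rx":-0.76,"ry":0,"rz":-0.01,"claw":1}]' 70
python3 - <<'E'
from h import *
import json
plan([470,125,255],leaned(.38,.0325)[0])
o=get_obs();c=cal("wrist");im=capture("wrist")[:,:,::-1];cv2.imwrite("pics/w7.png",im)
json.dump({**{k:(v.tolist() if hasattr(v,"tolist") else v) for k,v in c.items()},"p":o["eef_pos"].tolist(),"q":list(map(float,o["eef_rot"]))},open("w7.json","w"))
u,v=proj(c,[540.9,223.8,98]);print(u,v,c["eye"])
a,b=int(v)-45,int(u)-50; a=max(a,0);b=max(b,0);print("off",b,a)
cv2.imwrite("pics/w7m.png",cv2.resize(im[a:a+90,b:b+100],(660,594),interpolation=cv2.INTER_CUBIC))
E
```

```text
t: 12.95
eef_pos: [471.0, 125.2, 255.3]
eef_rot: [0.131, 0.683, 0.706, 0.136]
force: [-0.2, -1.2, -0.0]
gripper_width: 18.6
t 12.95 pos [471.  125.2 255.3] F [-0.21 -1.17 -0.01] w 18.6 J [ 0.2  -0.16 -0.64  2.18  0.08  0.74 -0.47]
need shares d [-0.0007 -0.0053 -0.0006] r [ 0.002  -0.0018  0.0021]
329.2595553690907 109.20318755625831 [401.53378194 204.48905666 423.02240703]
off 279 64
```

View pics/w7.png

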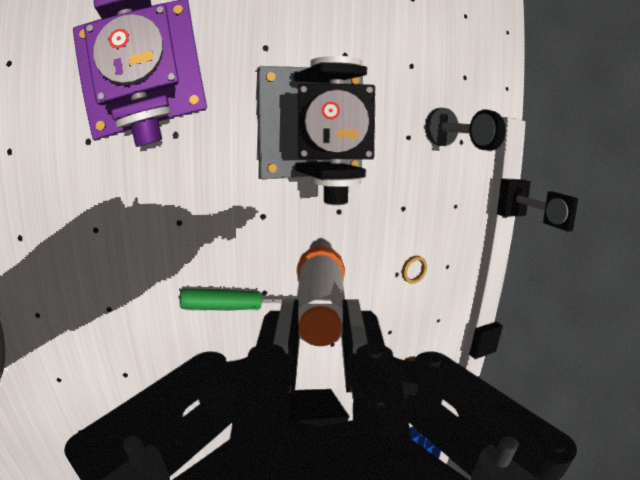

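View pics/w7m.png

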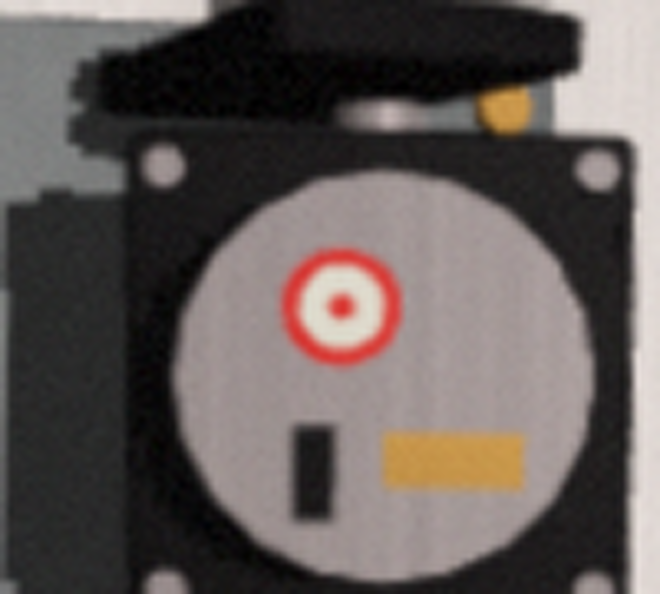

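```bash
python3 - <<'E'
from h import *
import json
np.set_printoptions(precision=2,suppress=True)
def L(n): 
    c=json.load(open(n+".json"));c["eye"]=np.array(c["eye"]);return c,cv2.imread(f"pics/{n}.png")
c6,i6=L("w6");c7,i7=L("w7")
def loc(im,u,v,r=4):
    u0,v0=int(round(u)),int(round(v));x=im[v0-r:v0+r+1,u0-r:u0+r+1].astype(float).mean(2)
    w=np.clip(x-70,0,None);g=np.mgrid[-r:r+1,-r:r+1];return u0+(w*g[1]).sum()/w.sum(),v0+(w*g[0]).sum()/w.sum()
f6=lambda U,V:((U+.5)/6.6-.5+290,(V+.5)/6.6-.5+60)
f7=lambda U,V:((U+.5)/6.6-.5+279,(V+.5)/6.6-.5+64)
b6=[loc(i6,*f6(*p)) for p in((112,85),(533,66),(115,508),(531,514))]
b7=[loc(i7,*f7(*p)) for p in((163,165),(598,170),(165,588),(594,588))]
def red(im,u,v):
    h=cv2.cvtColor(im,cv2.COLOR_BGR2HSV);m=((h[...,0]<=5)|(h[...,0]>=174))&(h[...,1]>80)&(h[...,2]>90)
    k=np.zeros_like(m);k[v-13:v+14,u-13:u+14]=1;ys,xs=np.nonzero(m&k);return (xs.min()+xs.max())/2*.5+.5*xs.mean(),(ys.min()+ys.max())/2*.5+.5*ys.mean()
s6,s7=red(i6,326,92),red(i7,330,110)
print(b6,b7,s6,s7)
B=[]
for a,b in zip(b6,b7):
    x,e=tri([(c6,*a),(c7,*b)]);B.append(x);print("bolt",x,e[0])
S,e=tri([(c6,*s6),(c7,*s7)]);print("spot",S,e[0])
patch=[((276,341),(383,433)),((419,341),(523,433)),((276,400),(383,490)),((419,400),(523,490)),((190,335),(294,426)),((190,433),(294,520)),((231,335),(333,426)),((231,433),(333,520))]
F=[]
for a,b in patch:
    x,e=tri([(c6,*f6(*a)),(c7,*f7(*b))]);F.append(x);print("face",x,e[0])
B=np.array(B);F=np.array(F+[S])
ex=(B[1]+B[3]-B[0]-B[2])/2;ey=(B[0]+B[1]-B[2]-B[3])/2;print("lens",np.linalg.norm(ex),np.linalg.norm(ey))
n=np.cross(ex,ey);n/=np.linalg.norm(n);print("bolt n",n,"tilt",np.arccos(n[2]),"az",np.arctan2(-n[1],-n[0]),"ex tilt",np.arctan2(ex[2],np.hypot(*ex[:2])),"ex yaw",np.arctan2(ex[1],ex[0]))
q=F-F.mean(0);n=np.linalg.svd(q)[2][2];n*=np.sign(n[2]);print("face n",n,np.arccos(n[2]))
# face-plane with fixed axis: slope of z over x
yaw=.0325;xx=q[:,0]*np.cos(yaw)+q[:,1]*np.sin(yaw);print("slope tilt",np.arctan((xx*q[:,2]).sum()/(xx**2).sum()))
# screws in w7
h=cv2.cvtColor(i7,cv2.COLOR_BGR2HSV);m=(h[...,0]>=15)&(h[...,0]<=28)&(h[...,1]>110)&(h[...,2]>120)
for b in blobs(i7,m,12):
    if b[0][0]>250 and b[0][0]<300 and b[0][1]<200: print("yel7",b[0],plane(c7,*b[0],14))
E
```

```text
[(np.float64(306.38977879481314), np.float64(72.39969488939741)), (np.float64(370.52017128690557), np.float64(69.49876042370971)), (np.float64(306.9594484995945), np.float64(136.4801297648013)), (np.float64(370.2420464316423), np.float64(137.52343078245914))] [(np.float64(303.3903813638925), np.float64(88.68589141461582)), (np.float64(369.17004110214646), np.float64(89.36017658699954)), (np.float64(303.6307431717129), np.float64(152.9322464535253)), (np.float64(368.48231685312163), np.float64(153.45849873691807))] (np.float64(325.49418604651163), np.float64(92.07267441860465)) (np.float64(330.11470588235295), np.float64(110.02058823529413))
bolt [523.05 244.54  74.39] 0.1051786458456255
bolt [582.15 246.47  98.78] 0.05638271267290914
bolt [525.24 180.49  73.97] 0.0913300174190022
bolt [584.23 182.48  99.14] 0.12944591274389503
spot [541.8  223.13  98.01] 0.0646465740421618
face [547.58 205.19 101.43] 0.15097098453855085
face [566.66 205.93 107.66] 0.012249559494606764
face [547.84 196.97 101.57] 0.1294948990714117
face [566.93 197.75 107.9 ] 0.056515100051661715
face [535.78 205.79  96.92] 0.1963225467721616
face [536.18 192.1   97.02] 0.021366046406038203
face [541.45 205.95  97.69] 0.16852996307801776
face [541.87 192.25  97.82] 0.03582967176256321
lens 64.06454979707866 64.05389532638424
bolt n [-0.39 -0.01  0.92] tilt 0.3970927692075338 az 0.03433946894200232 ex tilt 0.39709252793012473 ex yaw 0.03317626907619457
face n [-0.35  0.02  0.94] 0.35387250383903945
slope tilt 0.35304695195368635
yel7 [270.37  76.18] [504.96 263.95  14.  ]
yel7 [271.82 167.62] [508.61 159.82  14.  ]
```

Bolts triangulate to a 64.06 × 64.05 mm square, with tilt 0.397 and yaw 0.034. This matches the tilt implied by the spot position (0.398) and the known axis height. Corrected by the bias seen at the grasp, the spot is at about (540.9, 223.7, 98.2). Going to a 30 mm standoff.

```bash
cat >> h.py <<'E'
T0,YW=.397,.033
SPOT=np.array([540.9,223.7,98.2])
def go(h,spot=SPOT):  # tip h mm above rest face
    Rm,n,ex=leaned(T0,YW); plan(spot+n*(74+h),Rm)
E
python3 - <<'E'
from h import *
go(30)
E
```

```text
t 13.0 pos [471.1 125.3 255.2] F [-0.31  0.28 -0.49] w 19.0 J [ 0.2  -0.16 -0.64  2.18  0.08  0.74 -0.47]
need shares d [0.4801 0.0389 0.3451] r [-0.0325 -0.0018  0.001 ]
```

```bash
python3 -m jog '[{"dx":0.04,"dy":0,"dz":0,"rx":-0.01,"ry":0,"rz":0,"claw":1},{"dx":0.12,"dy":0.01,"dz":0,"rx":-0.02,"ry":0,"rz":0,"claw":1},{"dx":0.22,"dy":0.02,"dz":0.02,"rx":-0.03,"ry":0,"rz":0,"claw":1},{"dx":0.32,"dy":0.03,"dz":0.06,"rx":-0.03,"ry":0,"rz":0,"claw":1},{"dx":0.41,"dy":0.04,"dz":0.12,"rx":-0.03,"ry":0,"rz":0,"claw":1},{"dx":0.46,"dy":0.04,"dz":0.2,"rx":-0.03,"ry":0,"rz":0,"claw":1},{"dx":0.48,"dy":0.039,"dz":0.27,"rx":-0.03,"ry":0,"rz":0,"claw":1},{"dx":0.48,"dy":0.039,"dz":0.32,"rx":-0.032,"ry":-0.002,"rz":0.001,"claw":1},{"dx":0.48,"dy":0.039,"dz":0.345,"rx":-0.032,"ry":-0.002,"rz":0.001,"claw":1},{"dx":0.48,"dy":0.039,"dz":0.345,"rx":-0.032,"ry":-0.002,"rz":0.001,"claw":1}]' 70
python3 - <<'E'
from h import *
import json
go(30)
for n in("wrist","top","scene"): cv2.imwrite(f"pics/{n}8.png",capture(n)[:,:,::-1])
s=cv2.imread("pics/scene8.png");cv2.imwrite("pics/s8m.png",cv2.resize(s[140:260,345:485],(700,600),interpolation=cv2.INTER_CUBIC))
go(30)
E
```

```text
t: 14.25
eef_pos: [500.6, 222.6, 193.9]
eef_rot: [0.137, 0.682, 0.705, 0.141]
force: [1.0, 0.3, -0.6]
gripper_width: 18.7
t 14.25 pos [500.6 222.6 193.9] F [ 0.97  0.32 -0.65] w 18.7 J [ 0.12  0.09 -0.85  2.14  0.51  0.69 -1.04]
need shares d [-0.0013  0.0009 -0.001 ] r [-0.002  -0.0006  0.    ]
t 14.4 pos [500.8 222.5 194.6] F [ 0.41  0.32 -1.03] w 18.8 J [ 0.12  0.09 -0.85  2.14  0.51  0.69 -1.04]
need shares d [-0.0007 -0.0014  0.0019] r [ 0.0007 -0.0001 -0.0001]
```

View pics/wrist8.png

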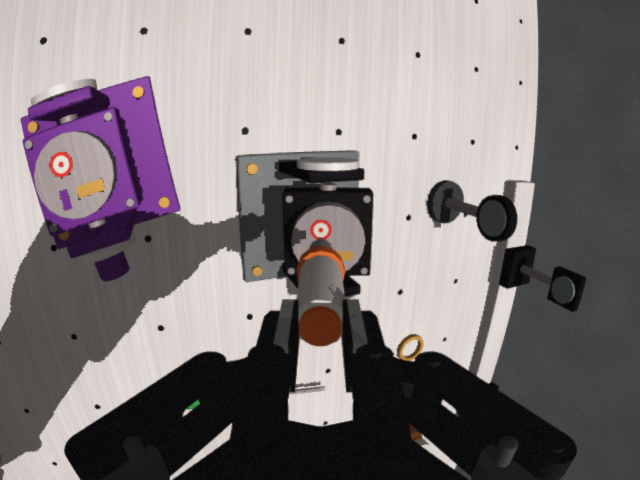

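View pics/s8m.png

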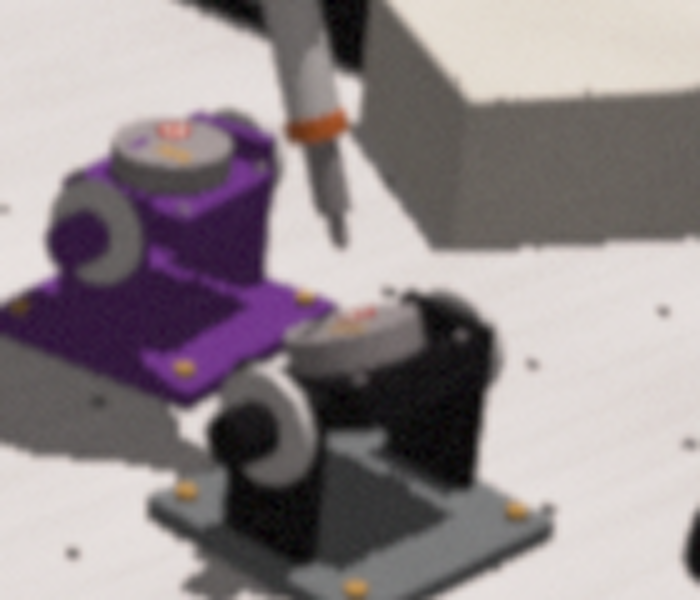

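```bash
python3 - <<'E'
from h import *
o=get_obs();T=Q(o["eef_rot"]);p=o["eef_pos"]
for n in("wrist","top","scene"):
    c=cal(n);im=cv2.imread(f"pics/{n}8.png");h=cv2.cvtColor(im,cv2.COLOR_BGR2HSV)
    print(n,{d:proj(c,p+T.apply([0,0,74-d])).round(2) for d in(-30,0,16,55,120)}, "spot pred",proj(c,SPOT).round(2))
    m=((h[...,0]<=5)|(h[...,0]>=174))&(h[...,1]>70)&(h[...,2]>80)
    u,v=proj(c,SPOT);
    for b in blobs(im,m,3):
        if np.hypot(b[0][0]-u,b[0][1]-v)<15: print("  red",b)
    a,b=int(v)-30,int(u)-30
    cv2.imwrite(f"pics/z8{n}.png",cv2.resize(im[a-20:a+60,b:b+60],(600,800)[0:2] if 0 else (450,600),interpolation=cv2.INTER_CUBIC))
    print("  off",b,a-20)
E
python3 -c "
import cv2,numpy as np
cv2.imwrite('pics/z8.png',cv2.resize(np.hstack([cv2.imread(f'pics/z8{n}.png') for n in('wrist','scene')]),(800,533)))"
```

```text
wrist {-30: array([319.25, 228.26]), 0: array([319.22, 239.77]), 16: array([319.19, 246.98]), 55: array([319.13, 268.79]), 120: array([318.96, 327.21])} spot pred [318.86 228.3 ]
  red (array([320.44, 228.95]), array([310, 219,  22,  22, 214], dtype=int32))
  red (array([320.21, 229.63]), array([318, 228,   5,   5,  19], dtype=int32))
  off 288 178
top {-30: array([198.85, 254.1 ]), 0: array([195.86, 258.26]), 16: array([194.19, 260.58]), 55: array([189.89, 266.56]), 120: array([181.92, 277.65])} spot pred [198.97 254.19]
  red (array([198.52, 254.68]), array([195, 251,   8,   8,  31], dtype=int32))
  red (array([198.5, 254.5]), array([198, 254,   2,   2,   4], dtype=int32))
  off 168 204
scene {-30: array([416.26, 202.11]), 0: array([413.48, 188.9 ]), 16: array([411.99, 181.8 ]), 55: array([408.31, 164.3 ]), 120: array([402.06, 134.57])} spot pred [416.15 202.3 ]
  red (array([417.5, 202.5]), array([416, 202,   4,   2,   4], dtype=int32))
  off 386 152
```

View pics/z8.png

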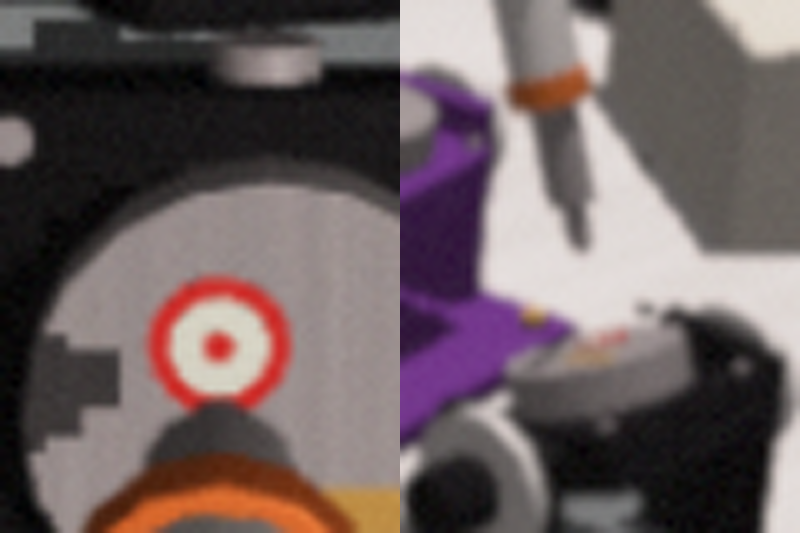

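Scene and wrist agree that the probe axis meets the mark to about 1 mm. The tip in the scene is at (413.4,189.4), against a predicted (413.5,188.9). Approaching to just above contact.

```bash
python3 -m jog '[{"dx":0,"dy":0,"dz":0.01,"rx":0,"ry":0,"rz":0,"claw":1},{"dx":0,"dy":0,"dz":0.03,"rx":0,"ry":0,"rz":0,"claw":1},{"dx":0,"dy":0,"dz":0.05,"rx":0,"ry":0,"rz":0,"claw":1},{"dx":0,"dy":-0.001,"dz":0.07,"rx":0,"ry":0,"rz":0,"claw":1},{"dx":0,"dy":-0.001,"dz":0.09,"rx":0,"ry":0,"rz":0,"claw":1},{"dx":0,"dy":-0.001,"dz":0.11,"rx":0,"ry":0,"rz":0,"claw":1},{"dx":0,"dy":-0.001,"dz":0.125,"rx":0,"ry":0,"rz":0,"claw":1},{"dx":0,"dy":-0.001,"dz":0.132,"rx":0,"ry":0,"rz":0,"claw":1},{"dx":0,"dy":-0.001,"dz":0.132,"rx":0,"ry":0,"rz":0,"claw":1},{"dx":0,"dy":-0.001,"dz":0.132,"rx":0,"ry":0,"rz":0,"claw":1}]' 70
cat >> h.py <<'E'
def look(tag,k=6):
    Rm,n,ex=leaned(T0,YW);F=[];P=[]
    names=["wrist","scene","top"]
    for i in range(k):
        nm=names[i%3];im=capture(nm)[:,:,::-1]
        if i<3: cv2.imwrite(f"pics/{nm}{tag}.png",im)
        o=get_obs();F.append(o["force"]);P.append(o["eef_pos"])
    F=np.array(F);P=np.array(P)
    hh=(P-SPOT)@n-74
    print("F mean",F.mean(0).round(2),"Fn",(F@n).round(2),"mean",(F@n).mean().round(2),"h",hh.round(2),"w",round(o["gripper_width"],1))
E
python3 - <<'E'
from h import *
look("9");go(0)
c=cal("wrist");print(proj(c,SPOT))
im=cv2.imread("pics/wrist9.png");s=cv2.imread("pics/scene9.png")
a=cv2.resize(im[190:290,270:370],(400,400),interpolation=cv2.INTER_CUBIC);b=cv2.resize(s[150:230,375:455],(400,400),interpolation=cv2.INTER_CUBIC)
cv2.imwrite("pics/z9.png",np.hstack([a,b]))
E
```

```text
t: 15.65
eef_pos: [510.8, 222.9, 170.3]
eef_rot: [0.137, 0.682, 0.705, 0.142]
force: [0.2, -0.4, -1.0]
gripper_width: 18.8
F mean [-0.17 -0.12 -1.09] Fn [-1.33 -0.32 -1.28 -0.64 -1.04 -1.01] mean -0.94 h [4.09 4.08 4.1  4.05 4.05 4.01] w 18.7
t 15.95 pos [510.9 222.8 170.2] F [-0.61 -0.17 -1.35] w 18.7 J [ 0.1   0.15 -0.83  2.16  0.6   0.66 -1.12]
need shares d [-0.0006 -0.0006  0.0201] r [ 0.0009 -0.0001 -0.0002]
[318.99590027 238.26119415]
```

View pics/z9.png

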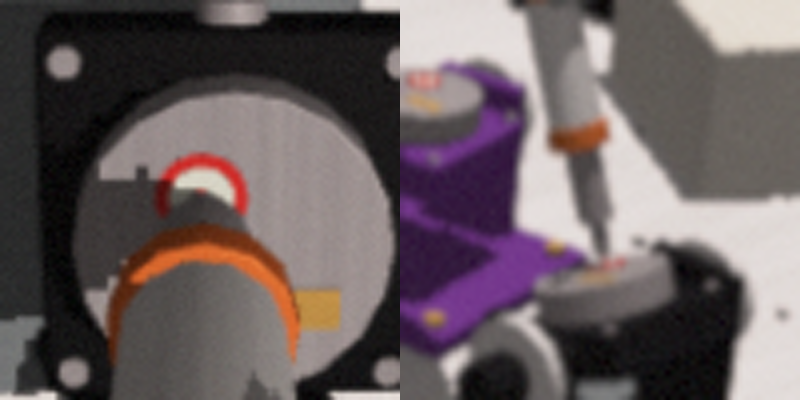

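```bash
python3 -m jog '[{"dx":0,"dy":0,"dz":0.005,"rx":0,"ry":0,"rz":0,"claw":1},{"dx":0,"dy":0,"dz":0.01,"rx":0,"ry":0,"rz":0,"claw":1},{"dx":0,"dy":0,"dz":0.015,"rx":0,"ry":0,"rz":0,"claw":1},{"dx":0,"dy":0,"dz":0.02,"rx":0,"ry":0,"rz":0,"claw":1},{"dx":0,"dy":0,"dz":0.025,"rx":0,"ry":0,"rz":0,"claw":1},{"dx":0,"dy":0,"dz":0.03,"rx":0,"ry":0,"rz":0,"claw":1},{"dx":0,"dy":0,"dz":0.035,"rx":0,"ry":0,"rz":0,"claw":1},{"dx":0,"dy":0,"dz":0.035,"rx":0,"ry":0,"rz":0,"claw":1},{"dx":0,"dy":0,"dz":0.035,"rx":0,"ry":0,"rz":0,"claw":1},{"dx":0,"dy":0,"dz":0.035,"rx":0,"ry":0,"rz":0,"claw":1}]' 70
python3 - <<'E'
from h import *
look("10",12);go(-6)
E
```

```text
t: 17.2
eef_pos: [513.5, 223.0, 163.8]
eef_rot: [0.137, 0.682, 0.705, 0.142]
force: [-0.8, 0.1, 0.1]
gripper_width: 19.1
F mean [-1.3   0.15  0.99] Fn [1.79 1.29 1.7  0.89 1.98 1.22 1.29 1.69 0.65 2.21 0.98 1.28] mean 1.41 h [-2.93 -2.96 -2.95 -2.94 -2.95 -2.94 -2.94 -2.96 -2.96 -2.98 -2.97 -2.96] w 18.9
t 17.8 pos [513.6 222.9 163.8] F [-1.21 -0.02  0.88] w 18.9 J [ 0.09  0.16 -0.82  2.16  0.63  0.65 -1.15]
need shares d [-0.0007 -0.0007  0.0152] r [ 0.0009 -0.0001 -0.0002]
```

Reading 1.41 N against −1.05 N free, so contact is about 2.4 N, or about 3 mm sink, as predicted. Another 3 mm.

```bash
python3 -m jog '[{"dx":0,"dy":0,"dz":0.003,"rx":0,"ry":0,"rz":0,"claw":1},{"dx":0,"dy":0,"dz":0.006,"rx":0,"ry":0,"rz":0,"claw":1},{"dx":0,"dy":0,"dz":0.009,"rx":0,"ry":0,"rz":0,"claw":1},{"dx":0,"dy":0,"dz":0.012,"rx":0,"ry":0,"rz":0,"claw":1},{"dx":0,"dy":0,"dz":0.015,"rx":0,"ry":0,"rz":0,"claw":1},{"dx":0,"dy":0,"dz":0.015,"rx":0,"ry":0,"rz":0,"claw":1},{"dx":0,"dy":0,"dz":0.015,"rx":0,"ry":0,"rz":0,"claw":1},{"dx":0,"dy":0,"dz":0.015,"rx":0,"ry":0,"rz":0,"claw":1},{"dx":0,"dy":0,"dz":0.015,"rx":0,"ry":0,"rz":0,"claw":1},{"dx":0,"dy":0,"dz":0.015,"rx":0,"ry":0,"rz":0,"claw":1}]' 70
python3 - <<'E'
from h import *
look("11",12);go(-6)
im=cv2.imread("pics/wrist11.png");s=cv2.imread("pics/scene11.png")
a=cv2.resize(im[190:290,270:370],(400,400),interpolation=cv2.INTER_CUBIC);b=cv2.resize(s[150:230,375:455],(400,400),interpolation=cv2.INTER_CUBIC)
cv2.imwrite("pics/z11.png",np.hstack([a,b]))
c=cal("wrist");o=get_obs();T=Q(o["eef_rot"]);print({d:proj(c,o["eef_pos"]+T.apply([0,0,74-d])).round(1) for d in(0,55,120)})
E
```

```text
t: 19.05
eef_pos: [514.7, 223.0, 161.0]
eef_rot: [0.137, 0.682, 0.704, 0.142]
force: [-2.1, -0.6, 1.8]
gripper_width: 18.7
F mean [-1.8  -0.28  1.79] Fn [2.27 2.08 2.05 1.99 2.59 2.71 2.46 2.37 3.29 2.79 1.91 1.73] mean 2.35 h [-5.95 -5.95 -5.96 -5.97 -5.94 -5.97 -5.97 -5.96 -5.96 -5.98 -5.97 -5.95] w 19.1
t 19.65 pos [514.7 223.  161. ] F [-0.81 -0.38  1.53] w 19.1 J [ 0.08  0.17 -0.82  2.16  0.64  0.65 -1.16]
need shares d [-0.001  -0.0008  0.0003] r [ 0.001  -0.0003  0.    ]
{0: array([319.2, 239.7]), 55: array([319.1, 268.7]), 120: array([319. , 327.1])}
```

View pics/z11.png

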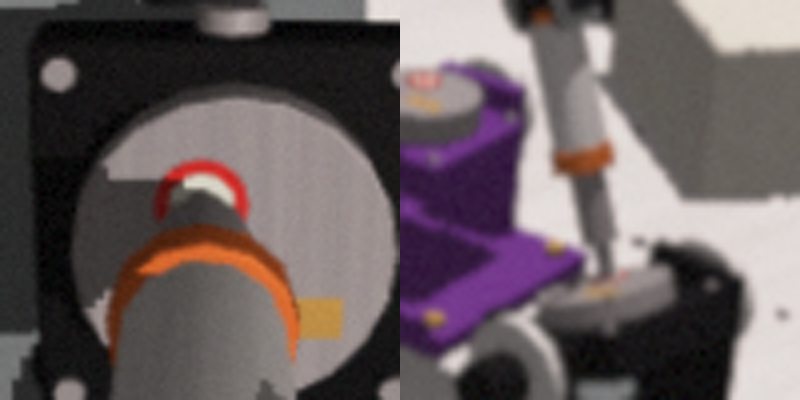

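View pics/wrist11.png

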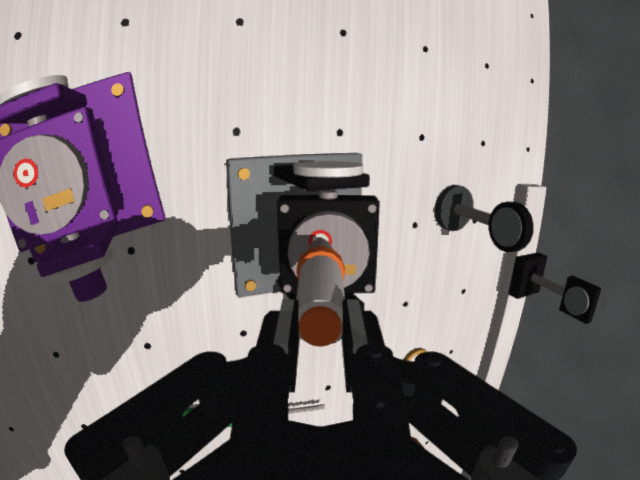

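View pics/scene11.png

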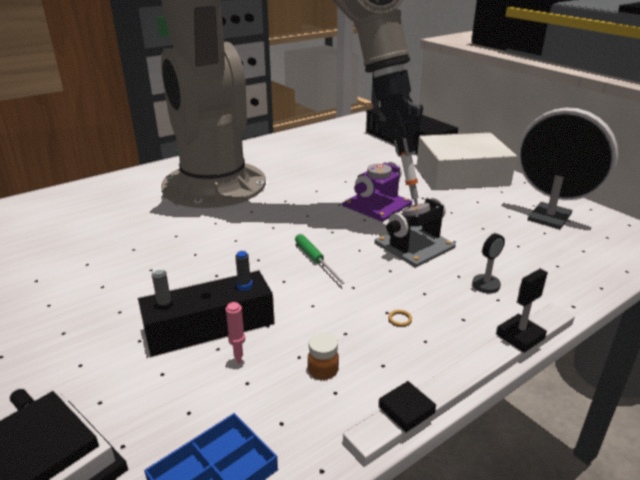

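The checks agree: about 5.5 mm sink from force, 6.0 mm from position, the tip on the mark, and no slip. Handing in.

```bash
python3 - <<'E'
from h import *
print(job_done());
E
```

```text
the job is handed in; nothing more can be done
None
```

I lifted the orange-collared probe out of the rack's middle hole. I handed the job in with the gripper still holding its tip on the red-ringed mark, at about 20 s of the 45 s allowed.

**Sink:** the tip is 5.96 mm below the face's resting position. The contact force averaged about 3.4 N after subtracting the probe's weight, which means about 5.5 mm. The two differ by half a millimetre, within the force noise of about 0.5 N, and both are well short of the stop.

**Squareness:** I measured the disc's lean as 0.397 rad from its cradle bolts, and the tool matches that to within about 0.001 rad. The contact force pointed about 0.12 rad off the disc's normal. That is about 0.4 N sideways, which could be noise or friction.

**Position on the mark:** the wrist, scene and top pictures put the tip within about 1 mm of the mark's centre. The tip itself was partly hidden in the wrist view, so that view relies on the probe's axis.

**Not slipped or disturbed:** the probe's cap stayed at the same place in the wrist picture from grasp to the end. In the last pictures everything else was where it started, and the robot was not touching the mount.

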